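# Guard the vibrating table and hold its dead-man lever at half travel

## Robot

A 6-joint arm with a two-finger parallel gripper is mounted at the origin on the work surface. World frame = base frame: x ahead of the robot, y to its left, z up, the work surface at z = 0. Lengths are in mm, angles in rad, forces in N, time in s.
With the tool pointing down it reaches from about 300 to 775 mm from the base axis. Payload 14.6 kg.
Tool frame: the origin (TCP) lies between the finger pads; the fingertips stand 25 mm ahead of it and the grasp point (between the pads) lies 6 mm ahead of it; z points along the fingers, y is the line along which they close (so a half turn about z gives the same grasp; the last joint's range is limited). The gripper opens to 94 mm and grips with 3 to 60 N. Pads are 16 mm wide; open, the fingers measure 119 mm over their backs; the gripper's body (75 mm by 177 mm) begins 78 mm behind the grasp point.
Start: joints at [1.266, 0.3, 1.521, -0, 1.321, -0.067], TCP at [129.559, 534.513, 199.746] pointing down, gripper open.
Joint ranges: [-3.03, 3.03], [-0.79, 2.21], [0.23, 2.52], [-1.04, 4.18], [0, 3.07], [-2.55, 2.55]. Speed limits (rad/s): [2.22, 2.22, 2.57, 3.14, 3.14, 3.14].

## Interface

Orientations are given as [roll, pitch, yaw] about the fixed x, y, z axes, in that order (R = Rz(yaw) Ry(pitch) Rx(roll)).
In Python, from cell import manip gives the robot as it stands. The module is installed in compiled form; this text tells all that it offers.
- The arm moves only by the tool step_arm, never from a script. Its argument "series" is one flat list of numbers, 5 for each row, row after row: the shift along the world's x, y, z in mm, then the turn about the world's z in rad, then the closure, from 0 (fully open) to 1 (shut). In form: [dx, dy, dz, spin, jaw, dx, dy, dz, spin, jaw, ...]. A call has 1 to 20 rows; each row shifts and turns the commanded pose from where the row before left it; what a row does not reach is not made up. A row lasts 1/8 s, in which the tool goes at most 62.5 mm and 10.7 degrees, less where a joint would pass 70% of its speed; a pose out of reach is approached as far as the arm can. A call is refused whole if a number of a shift passes 62.5 or a number of a turn 0.188, either way. A call with a gripper value outside its range is refused whole. The fingers move at their own pace and stop on an object; "squeeze" is the grip in N (left out, the last holds). Time passes only in rows, so rows that do not move let the fingers close. It gives the time, the measured TCP pose, the force, the opening and the grip force at its end, in the units of the state.
- manip.read_state(): the state, without advancing time (a new reading comes with each control period).
- manip.camera(name): name is "side" or "top" or "wrist"; returns (picture, depth): 480x640x3 uint8, blue, green, red; 480x640 float32, mm along the optical axis (not along the pixel's ray), 0 where there is no reading.
- manip.camera_info(name): a dict with "fovy" (degrees; the focal length in pixels is half the picture's height over the tangent of half this angle, whatever the lens; pixels are square), "cx", "cy" (the principal point, pixels), "eye" and "orientation" of the camera in the world. Camera axes: x right, y down, z forward; pixel columns grow to the right and rows downward; lengths in mm; the calibration is good to about 2 mm. A picture is of the moment at which its call begins: read the wrist's pose just before it. camera_info takes no time and is no camera call; for the wrist camera it gives the pose at the moment of the call.
- manip.sign_off(): hands the job in; it is judged then, once.
The state is a dict: "clock": time; "joints": joint angles; "qd": joint speeds; "effort": joint torques, N m; "eef_pos": TCP position; "eef_rot": TCP orientation; "wrist_force": force on the tool from outside, world axes, zero at the start; "moment": the same for the moment, N m; "finger_gap": finger opening in mm; "finger_force": force on a finger pad.
Only numpy, scipy, OpenCV 4.12 (cv2) and the standard library are available. Lean on these libraries where they do the work, as an engineer would, in place of code of your own. Each camera call takes 0.05 s, during which the arm holds its last target. There are 200 camera calls.

## Task

Turn the square steel tin over and stand it mouth down on the vibrating table so that it covers the nest of pins as a guard, and let go of it. Only then press down the wooden-handled dead-man lever with the gripper's fingers until the lever lies level, which is half its travel, never pushing it to its bottom stop, and finish while still holding it level. Leave all the other things where they are.

Things in the scene. Friction and masses are not known exactly. Their poses are not given: they have to be found in the camera images.
- tin: The square tin: open box of bare sheet steel, 56 x 56 mm, 70 mm long, walls and bottom 2.5 mm thick, about 0.2 kg; the only square loose tin. Origin: centre of the OUTSIDE of its closed bottom; z runs from there through its middle (35 mm) to the open mouth (70 mm); x, y are square to its flat sides. Starts mouth up on the bench; rests steadily on any flat side.
- nest (a point): Centre of the vibrating table's flat top, 30 mm above the bench (fixed low square machine, 150 x 150 mm, stepping in to a dark 130 x 130 mm top). Here the pin nest stands up from the top: a steel disc 32 mm across, 10 mm high, with three brass pins reaching 22 mm above the top. The tin goes over it with 9 mm to spare all round, rim on the flat top, any yaw.
- grip (a point): The wooden grip on the end of the dead-man lever: rounded bar 90 mm long (x, along the lever), 32 mm wide (y), 26 mm thick. Origin: centre of its top face; z out of that face, +x towards the lever's pivot. The lever points roughly towards the robot. Height of the origin above the bench: about 136 mm released, 98 mm level, about 59 mm on the bottom stop.
- pivot (a point): The dead-man lever's pivot axis, fixed, 85 mm above the bench, between two grey cheeks 105 mm high on the far end of the grey base plate. The axis is level, across the lever. From it the grip's origin is 130 mm along the lever and 13 mm square to it (upwards).
- lever (a joint): Angle of the dead-man lever, rad: 0 = released (pointing 0.3 rad up from level), 0.3 = level, half travel; 0.6 = on the bottom stop. A spring drives it back to 0: about 3 N on the grip starts it, about 7 N holds it level, about 10 N reaches the stop.
- blank_a: Bystander, to be left alone: a pale wooden knife-handle blank, 110 x 28 x 18 mm, lying flat; origin under its middle.
- blank_b: Bystander, to be left alone: a second such knife-handle blank; origin under its middle.
- wrench: Bystander, to be left alone: a steel wrench, 150 mm long, lying flat; origin under its middle.
- hammer: Bystander, to be left alone: a hammer lying flat; origin under its middle.
- brush: Bystander, to be left alone: a brush lying flat; origin under its middle.
- paint_tin: Bystander, to be left alone: a closed round paint tin, 80 mm in diameter, 85 mm high, standing; origin under its middle.
- glue_jar: Bystander, to be left alone: a closed round amber jar, 60 mm in diameter, 80 mm high, standing; origin under its middle.

How it is judged (in metres and radians):
On the way, in this order (a step that is already met when the one before it is completed fails the run):
1. the tin stands mouth down on the vibrating table over the pin nest, let go and at rest (angle between tin's own z axis and vertical above 3.04 rad and height (world z) of tin between 0.096 and 0.104 m and horizontal distance between tin and nest below 0.015 m and contact force between each of the arm, the fingers and tin below 0.1 N and linear speed of tin below 0.03 m/s), for 0.3 s.
2. the fingers hold the lever about level, at half travel (value of joint lever between 0.2 and 0.4 rad and contact force between the fingers and lever above 1.5 N), for 0.4 s.
At the end, for the whole second after the job is handed in: The tin stands mouth down over the nest (upright within 0.1 rad, rim on the flat top within 4 mm, centre within 15 mm of the nest's), not touched by the robot and at rest, while the fingers press on the lever with more than 1.5 N and hold the lever still at 0.3 rad (level) within 0.1 rad (all of step 1 and all of step 2 and velocity of joint lever between -0.1 and 0.1 rad/s); the arm keeps its last pose, push and grip.
It fails at once if the lever is pressed (over 0.1 rad) while the tin does not stand mouth down over the nest (value of joint lever above 0.1 rad and (angle between tin's own z axis and vertical below 2.95 rad or horizontal distance between tin and nest above 0.02 m)).
It fails at once if the lever is pushed to its bottom stop (past 0.54 rad) (value of joint lever above 0.54 rad).
It fails at once if a bystander is moved by more than 40 mm (distance of any of blank_a, blank_b, wrench, hammer, brush, paint_tin, glue_jar from where it was at the start of the episode above 0.04 m).
It also fails if it takes over 72 s, if anything falls off the work surface, if the arm or the gripper's body presses on something with over 40 N, if the wrist force passes 120 N, or if a joint passes its speed limit or range.

## Working session

There is one attempt and no reset: what is moved stays moved. The work goes in short steps, Python scripts to look and compute and a tool call to move; the robot and the scene stay as the last step left them, time stands still between calls to the robot, and variables do not carry over. Pictures are saved under pics/ and viewed, at most 10 in all, crops included, and the job is handed in when it is done.

Besides the shell and the picture viewer there is one more tool, called after ">>>" as name(argument=value, ...) on one line, values as JSON. step_arm: Moves the arm, as the interface text tells. Its arguments: {"type":"object","properties":{"series":{"type":"array"},"squeeze":{"type":"number"}},"required":["series"]}

```bash
mkdir -p pics
cat > h.py <<'E'
from cell import manip
import numpy as np, cv2
from scipy.spatial.transform import Rotation as R
def shot(n,f):
    i=manip.camera_info(n); p,d=manip.camera(n); cv2.imwrite('pics/'+f+'.png',p); np.savez(f+'.npz',d=d,p=p,i=np.array([i],dtype=object)); return p,d,i
def load(f):
    z=np.load(f+'.npz',allow_pickle=True); return z['p'],z['d'],z['i'][0]
def rot(i):
    o=np.array(i['orientation']); return o if o.shape==(3,3) else R.from_euler('xyz',o).as_matrix()
def cloud(d,i):
    f=240/np.tan(np.radians(i['fovy'])/2); v,u=np.mgrid[:480,:640]
    c=np.stack([(u-i['cx'])/f*d,(v-i['cy'])/f*d,d],-1)
    w=c@rot(i).T+np.array(i['eye']); w[d<=0]=np.nan; return w
E
python3 - <<'E'
from h import *
print(manip.read_state())
for n in('top','side'):
    p,d,i=shot(n,n+'0'); print(i, np.isfinite(cloud(d,i)).mean())
E
```

```text
{'clock': 0.0, 'joints': array([ 1.26644330e+00,  3.00435956e-01,  1.52159071e+00, -5.76282223e-06,
        1.32068626e+00, -6.66259569e-02]), 'qd': array([-0.00098477, -0.001535  ,  0.00165643,  0.00132593, -0.0003002 ,
        0.00083538]), 'effort': array([ 1.59705891e-03, -5.31809735e+01, -3.52733624e+01,  7.08385441e-02,
        2.43708916e-02, -9.34445234e-05]), 'eef_pos': array([129.45913755, 534.26964082, 199.20153565]), 'eef_rot': array([-3.14047450e+00, -6.90144285e-05,  2.90386698e+00]), 'wrist_force': array([-0.09985613, -0.18914909, -0.19823977]), 'moment': array([-0.00844347,  0.04164611, -0.0015079 ]), 'finger_force': 0.0, 'finger_gap': 94.09105011084459}
{'fovy': 49.52137633094855, 'cx': 333.73721523839237, 'cy': 240.33874131542694, 'eye': array([ 354.07702968,   -9.88188325, 1421.01059282]), 'orientation': array([-3.00780644, -0.00619585, -1.57294831])} 0.996123046875
{'fovy': 54.70680998899253, 'cx': 311.3609968484823, 'cy': 239.6652996920168, 'eye': array([ 104.12172508, -793.79426705, 1131.12549709]), 'orientation': array([-2.41737915,  0.01114653, -0.524017  ])} 0.996181640625
```

View pics/top0.png

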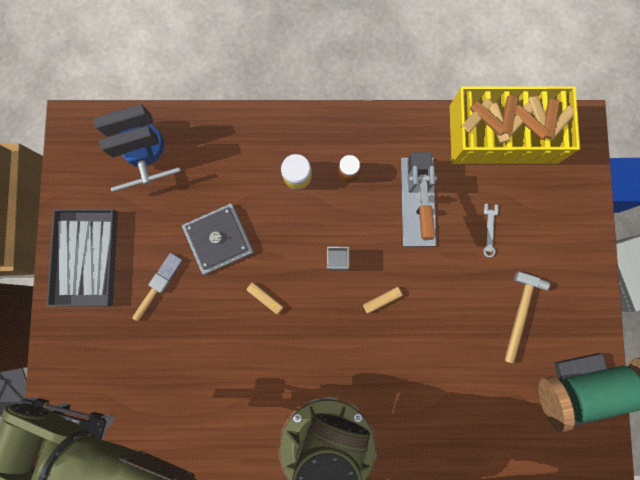

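View pics/side0.png

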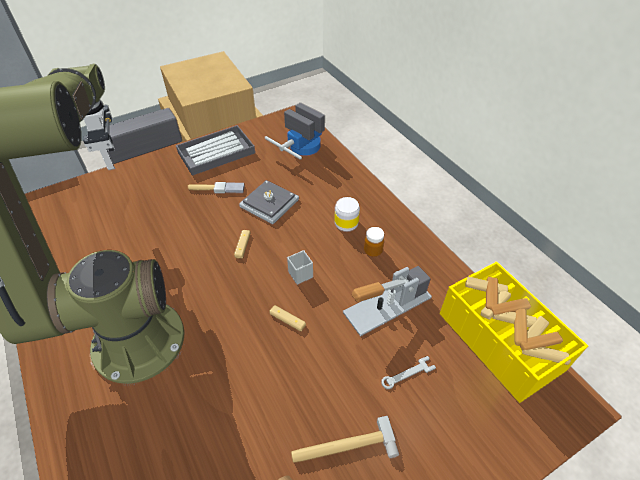

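The top view shows the tin at (338,258), the nest at (215,238), the lever grip at (427,222) and its pivot near (421,175), with the blanks at (265,298) and (382,300). The tool can't tilt, so I'll have to turn the tin over by letting it pivot between the pads or by toppling it.

Run:
```python
from h import *
p,d,i=load('top0'); w=cloud(d,i)
def st(n,a):
    a=a.reshape(-1,3); print(n,len(a),a.mean(0).round(1),a.min(0).round(0),a.max(0).round(0))
print('bench',w[330,200],w[330,450])
def reg(u0,u1,v0,v1,z0,z1):
    r=w[v0:v1,u0:u1].reshape(-1,3); return r[(r[:,2]>z0)&(r[:,2]<z1)]
t=reg(318,360,238,280,60,80); st('tin rim',t); print(cv2.minAreaRect(t[:,:2].astype(np.float32)))
n=reg(180,255,200,275,22,37); st('table',n); print(cv2.minAreaRect(n[:,:2].astype(np.float32)))
st('pins',reg(200,230,222,252,40,60))
g=reg(415,440,200,245,110,165); st('grip',g); print(cv2.minAreaRect(g[:,:2].astype(np.float32)))
st('cheek',reg(405,440,145,200,95,112))
for n,u,v in(('a',265,298),('b',382,300),('pt',296,168),('gj',349,165),('wr',490,230)): print(n,w[v,u].round(0))
p,d,i=load('side0'); w=cloud(d,i)
st('side tin',reg(285,316,248,286,60,80)); st('pins',reg(255,285,185,205,40,60)); st('grip',reg(350,385,280,302,100,165))
```

```text
bench [302.57479443 340.70690591   1.34068225] [ 300.79979581 -332.86810694   -3.31465726]
tin rim 102 [491.1 -28.2  68.9] [463. -56.  60.] [519.  -1.  77.]
((491.0655822753906, -28.367828369140625), (55.128395080566406, 56.14139938354492), 89.63516998291016)
table 2237 [548.3 298.6  29.8] [459. 207.  22.] [643. 393.  37.]
((548.4671020507812, 298.8985595703125), (147.4838104248047, 145.8632049560547), 23.819324493408203)
pins 51 [547.2 299.   43.9] [533. 285.  40.] [563. 312.  56.]
grip 489 [ 576.  -250.4  133.6] [ 530. -268.  110.] [ 635. -236.  152.]
((582.276123046875, -251.98377990722656), (104.64385223388672, 32.762123107910156), 0.21516761183738708)
cheek 309 [ 686.5 -251.   102.9] [ 637. -280.   95.] [ 728. -218.  112.]
a [387. 165.  18.]
b [ 381. -148.   23.]
pt [725.  80.  90.]
gj [736. -59.  82.]
wr [ 573. -451.    3.]
side tin 172 [493.9 -27.9  67.3] [464. -58.  60.] [522.   5.  76.]
pins 42 [551.  299.   44.3] [537. 283.  40.] [565. 314.  57.]
grip 426 [ 573.4 -256.   134.4] [ 531. -269.  104.] [ 636. -236.  152.]
```

>>> step_arm(series=[23.7,-35.1,0,0.0149,0,23.7,-35.1,0,0.0149,0,23.7,-35.1,0,0.0149,0,23.7,-35.1,0,0.0149,0,23.7,-35.1,0,0.0149,0,23.7,-35.1,0,0.0149,0,23.7,-35.1,0,0.0149,0,23.7,-35.1,0,0.0149,0,23.7,-35.1,0,0.0149,0,23.7,-35.1,0,0.0149,0,23.7,-35.1,0,0.0149,0,23.7,-35.1,0,0.0149,0,23.7,-35.1,0,0.0149,0,23.7,-35.1,0,0.0149,0,23.7,-35.1,0,0.0149,0,23.7,-35.1,0,0.0149,0,0,0,-20,0,0], squeeze=3)

```text
clock: 2.22
eef_pos: [510.0, -29.2, 179.8]
eef_rot: [-3.141, 0.001, 3.14]
wrist_force: [0.4, 0.2, -0.7]
finger_gap: 94.0
finger_force: 0.0
```

Run:
```python
from h import *
s=manip.read_state(); print(s['clock'],s['eef_pos'],s['eef_rot'],s['wrist_force'])
p,d,i=shot('wrist','w1'); w=cloud(d,i); print(i)
r=w.reshape(-1,3); r=r[(r[:,2]>60)&(r[:,2]<76)&(abs(r[:,0]-491)<45)&(abs(r[:,1]+28)<40)]
print(len(r),cv2.minAreaRect(r[:,:2].astype(np.float32)))
```

```text
2.225 [510.03590982 -29.18364016 179.81803078] [-3.14119484e+00  1.43622881e-03  3.13986301e+00] [ 0.35411744  0.22585753 -0.69727337]
{'fovy': 64.46765601413914, 'cx': 321.15442239255884, 'cy': 239.50262550257276, 'eye': array([427.95312786, -28.84237318, 364.74154821]), 'orientation': array([2.86037982e+00, 5.71771461e-04, 1.56933343e+00])}
1297 ((491.8582763671875, -27.351606369018555), (56.12590789794922, 56.54735565185547), 89.20320129394531)
```

View pics/w1.png

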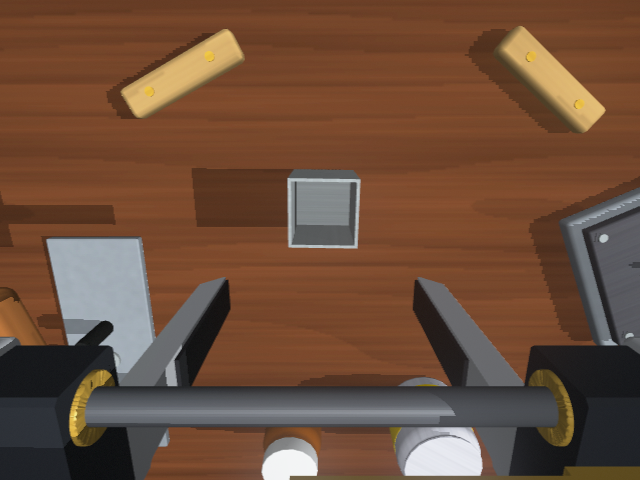

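The tin is at (288–360, 170–247) between the fingers, which measures to centre (492, -27.5) and square to the axes. I'll grip it low and off-centre towards +x with a light squeeze, so it can swing over when lifted.

>>> step_arm(series=[0,1.7,-40,0,0,0.5,0,-40,0,0,0,0,-40,0,0,0,0,-20,0,0,0,0,-11,0,0,0,0,0,0,0.5,0,0,0,0,0.5,0,0,0,0,0.5,0,0,0,0,0.5,0,0,0,0,0.5], squeeze=3)

```text
clock: 3.52
eef_pos: [509.6, -25.5, 29.2]
eef_rot: [-3.141, 0.001, -3.141]
wrist_force: [-0.7, -1.6, 5.0]
finger_gap: 56.1
finger_force: 3.0
```

>>> step_arm(series=[0,0,5,0,0.5,0,0,10,0,0.5,0,0,15,0,0.5,0,0,15,0,0.5,0,0,15,0,0.5,0,0,15,0,0.5,0,0,0,0,0.5])

```text
clock: 4.4
eef_pos: [509.8, -25.4, 105.0]
eef_rot: [-3.141, 0.002, -3.141]
wrist_force: [-0.6, -0.8, -2.2]
finger_gap: 55.9
finger_force: 3.0
```

```bash
cat > tin.py <<'E'
from h import *
import sys
s=manip.read_state(); print(s['clock'],s['eef_pos'].round(1),s['wrist_force'].round(1),s['finger_gap'])
p,d,i=shot('side',sys.argv[1]); w=cloud(d,i)
e=s['eef_pos']; f=240/np.tan(np.radians(i['fovy'])/2)
c=rot(i).T@(e-np.array(i['eye'])); u=int(c[0]/c[2]*f+i['cx']); v=int(c[1]/c[2]*f+i['cy']); u=min(max(u,110),530); v=min(max(v,80),400)
cv2.imwrite('pics/%s.png'%sys.argv[1],cv2.resize(p[v-75:v+75,u-100:u+100],(800,600),interpolation=cv2.INTER_CUBIC)); print(u-100,v-75)
E
python3 tin.py s1
```

```text
4.4 [509.8 -25.4 105. ] [-0.6 -0.8 -2.2] 55.855365359191495
203 174
```

View pics/s1.png

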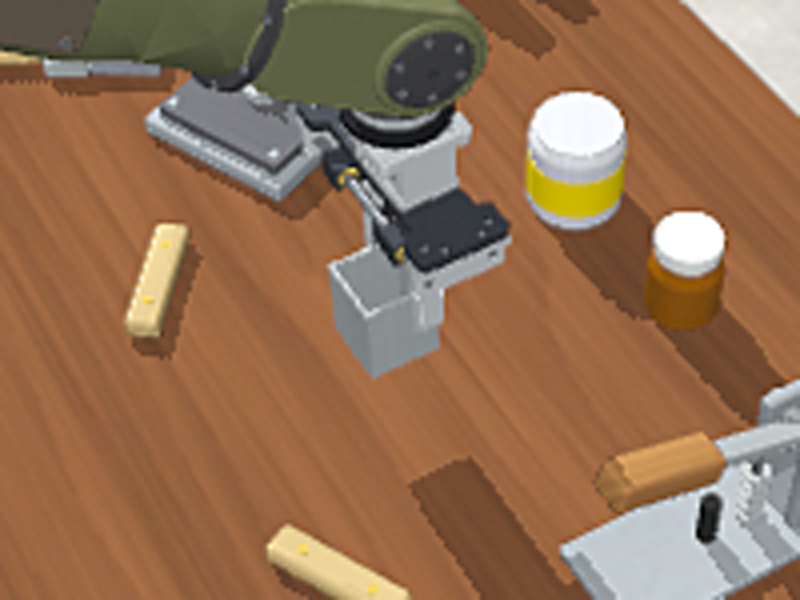

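At 3 N the tin stayed upright: in the picture it is still held mouth up between the fingers, around (385,310) in the crop. The full pad patch has too much friction for it to pivot. I'll put it down 40 mm further out and regrip just the top +x corner with a small patch. Then it should hang diagonally and I can tip it over its lowest edge.

>>> step_arm(series=[20,0,-15,0,0.5,20,0,-20,0,0.5,0,0,-20,0,0.5,0,0,-15,0,0.5,0,0,-5,0,0.5,0,0,0,0,0.5,0,0,0,0,0,0,0,0,0,0,0,0,20,0,0,5,0,37,0,0,4.5,0,0,0,0,0,0,0,0,0.5,0,0,0,0,0.5,0,0,0,0,0.5,0,0,0,0,0.5,0,0,0,0,0.5], squeeze=4)

```text
clock: 6.45
eef_pos: [558.7, -25.4, 85.6]
eef_rot: [3.142, -0.0, -3.141]
wrist_force: [-0.7, -0.6, 0.3]
finger_gap: 48.8
finger_force: 0.0
```

```bash
python3 tin.py s2
python3 - <<'E'
from h import *
p,d,i=shot('wrist','w2')
for f in ('w2','s2'):
    p,d,i=load(f); r=cloud(d,i).reshape(-1,3); r=r[(abs(r[:,0]-530)<60)&(abs(r[:,1]+26)<45)&(r[:,2]>5)&(r[:,2]<80)]
    print(f,len(r),np.percentile(r,[1,50,99],axis=0).round(0)); q=r[(r[:,2]>60)]; 
    if len(q)>3: print(cv2.minAreaRect(q[:,:2].astype(np.float32)))
E
```

```text
6.45 [558.7 -25.4  85.6] [-0.7 -0.6  0.3] 48.76703825072854
218 172
w2 7347 [[505. -53.   7.]
 [547. -25.  54.]
 [561.   3.  71.]]
((532.927734375, -25.107372283935547), (56.68049240112305, 56.153663635253906), 0.12116269767284393)
s2 652 [[485. -61.   5.]
 [534. -30.  43.]
 [570.   6.  74.]]
((534.3086547851562, -25.645235061645508), (59.41997146606445, 60.42112731933594), 0.41845226287841797)
```

View pics/s2.png

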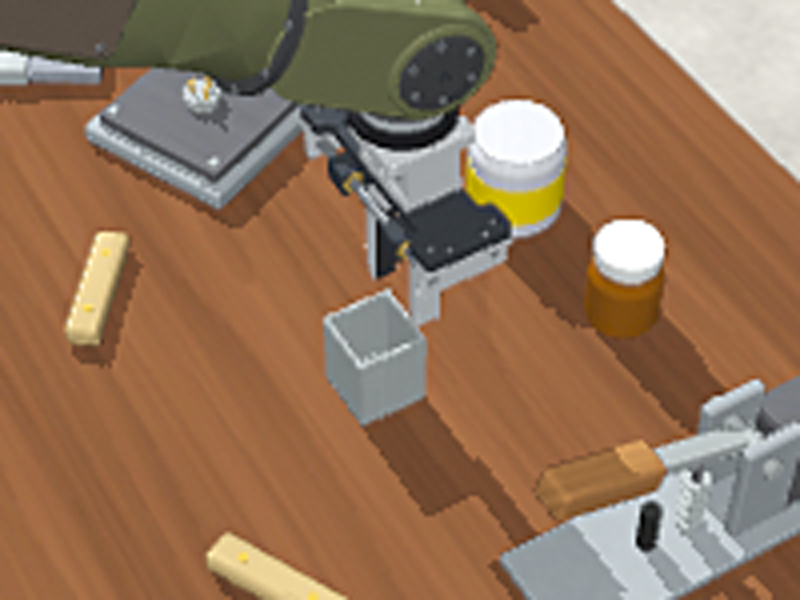

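The tin stands upright at (533, -25), seen at (375,355) in the crop, and the fingers closed just beyond its corner. I'll regrip a bit further in and lower.

>>> step_arm(series=[0,0,0,0,0.2,0,0,0,0,0.2,-6,0,-3,0,0.2,0,0,0,0,0.5,0,0,0,0,0.5,0,0,0,0,0.5,0,0,0,0,0.5], squeeze=4)

```text
clock: 7.42
eef_pos: [552.8, -25.4, 82.7]
eef_rot: [-3.142, 0.0, -3.141]
wrist_force: [0.5, 1.0, 0.2]
finger_gap: 47.0
finger_force: 0.0
```

Run:
```python
from h import *
p,d,i=shot('wrist','w3')
for f in ('w2','w3'):
    p,d,i=load(f); r=cloud(d,i).reshape(-1,3); r=r[(abs(r[:,0]-530)<60)&(abs(r[:,1]+26)<45)&(r[:,2]>5)&(r[:,2]<80)]
    q=r[(r[:,2]>64)]; print(f,cv2.minAreaRect(q[:,:2].astype(np.float32)),np.percentile(q,[1,99],axis=0).round(0))
cv2.imwrite('pics/w3c.png',cv2.resize(p[120:420,120:520],(800,600)))
```

```text
w2 ((532.927734375, -25.107372283935547), (56.68049240112305, 56.153663635253906), 0.12116269767284393) [[505. -53.  64.]
 [561.   3.  72.]]
w3 ((532.8174438476562, -25.06901741027832), (56.401512145996094, 56.25400161743164), 0.020936183631420135) [[505. -53.  64.]
 [561.   3.  71.]]
```

View pics/w3c.png

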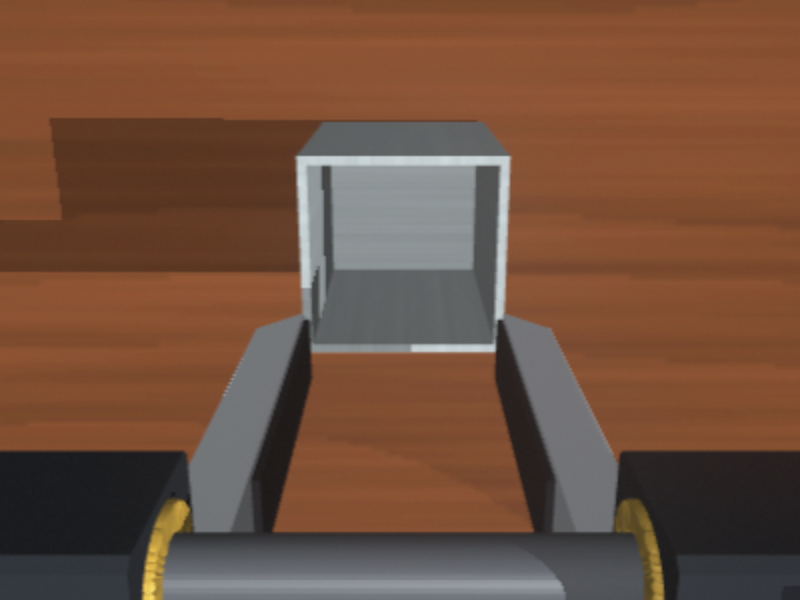

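Run:
```python
from h import *
s=manip.read_state(); print(s['finger_gap'],s['finger_force'],s['eef_pos'])
p,d,i=load('w3'); w=cloud(d,i)
# crop px (x,y)->(120+x/2,120+y/2)
for x,y in((300,325),(270,330),(260,400),(306,340),(306,370),(300,400),(500,340),(520,325),(500,370),(400,347),(310,300)): print(x,y,w[120+y//2,120+x//2].round(0))
```

```text
47.09518550280196 0.0 [552.79937859 -25.38151248  82.76383041]
300 325 [542. -50.  96.]
270 330 [542. -57.  99.]
260 400 [542. -53. 133.]
306 340 [546. -49.  97.]
306 370 [553. -49.  98.]
300 400 [554. -49. 111.]
500 340 [546.  -2.  97.]
520 325 [542.   3.  96.]
500 370 [553.  -2.  99.]
400 347 [559. -26.  70.]
310 300 [545. -51.  70.]
```

Run:
```python
from h import *
p,d,i=load('w1'); w=cloud(d,i)
for x,y in((215,284),(205,284),(222,290),(225,300),(420,290),(430,284)): print(x,y,w[y,x].round(0))
p,d,i=load('s2'); w=cloud(d,i)
for x,y in((422,312),(425,300),(425,280),(418,314)): print(x,y,w[172+y//4,218+x//4].round(0))
```

```text
215 284 [499. -80. 195.]
205 284 [499. -85. 195.]
222 290 [501. -76. 199.]
225 300 [508. -76. 195.]
420 290 [502.  18. 197.]
430 284 [499.  23. 195.]
422 312 [552. -62. 116.]
425 300 [558. -59. 123.]
425 280 [ 529. -105.  208.]
418 314 [551. -58. 113.]
```

The depth data shows the real fingertips about 14 mm *above* the reported TCP height, both open and closed: 195 at TCP 180, and 97 at TCP 83. The text says they should be 25 mm below it. From here I'll use tip z = TCP z + 14. Next is the corner grip, with tips at about z 62.

>>> step_arm(series=[0,0,0,0,0,0,0,0,0,0,0,0,0,0,0,6.5,0,-17,0,0,0,0,-18,0,0,0,0,0,0,0.5,0,0,0,0,0.5,0,0,0,0,0.5,0,0,0,0,0.5,0,0,0,0,0.5], squeeze=4)

```text
clock: 8.72
eef_pos: [559.5, -25.4, 48.2]
eef_rot: [-3.142, 0.001, -3.141]
wrist_force: [0.7, 0.8, 2.2]
finger_gap: 56.2
finger_force: 4.0
```

>>> step_arm(series=[0,0,10,0,0.5,0,0,15,0,0.5,0,0,15,0,0.5,0,0,10,0,0.5,0,0,0,0,0.5,0,0,0,0,0.5], squeeze=3)

```text
clock: 9.48
eef_pos: [559.0, -25.4, 97.3]
eef_rot: [3.142, -0.001, -3.141]
wrist_force: [-0.5, 0.3, -1.9]
finger_gap: 56.2
finger_force: 3.0
```

```bash
python3 tin.py s3
```

```text
9.475 [559.  -25.4  97.3] [-0.5  0.3 -1.9] 56.21155964361609
218 170
```

View pics/s3.png

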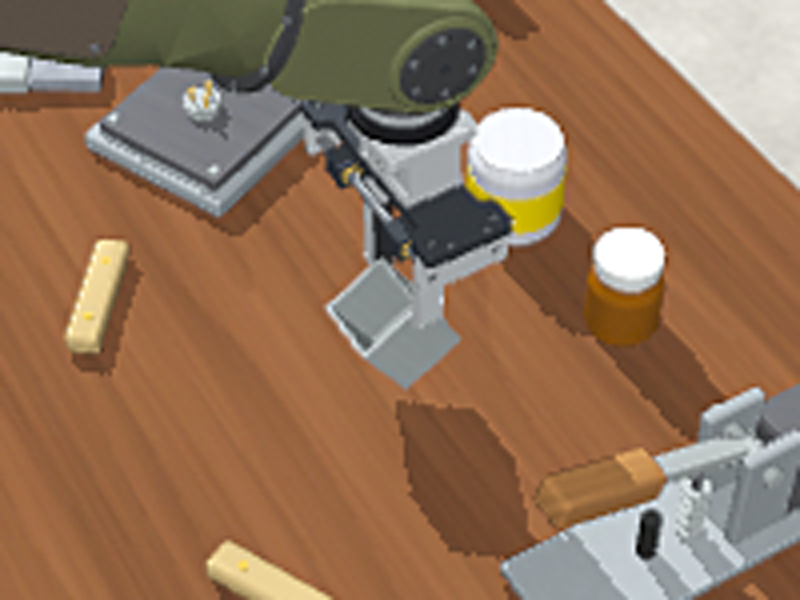

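It worked: the tin at (390,325) in the crop hangs at roughly 40° with its mouth towards the robot. Now I'll lower its bottom edge to the bench and push over towards -x.

>>> step_arm(series=[0,0,-15,0,0.5,0,0,-15,0,0.5,0,0,-3,0,0.5,-8,0,-1,0,0.5,-8,0,-1,0,0.5,-8,0,-2,0,0.5,-8,0,-2,0,0.5,-8,0,-3,0,0.5,-8,0,-4,0,0.5,-8,0,-5,0,0.5,-7,0,-6,0,0.5,-5,0,-5,0,0.5,-4,0,-3,0,0.5,0,0,0,0,0,0,0,0,0,0,0,0,0,0,0,0,0,50,0,0,40,0,40,0,0])

```text
clock: 11.78
eef_pos: [526.8, -25.4, 124.6]
eef_rot: [-3.142, -0.0, -3.141]
wrist_force: [0.3, -0.6, 1.2]
finger_gap: 94.0
finger_force: 0.0
```

Run:
```python
from h import *
s=manip.read_state(); print(s['clock'],s['eef_pos'])
p,d,i=shot('wrist','w4'); w=cloud(d,i); r=w.reshape(-1,3)
r=r[(r[:,2]>8)&(r[:,2]<80)&(abs(r[:,0]-500)<120)&(abs(r[:,1]+25)<50)]; print(len(r),np.percentile(r,[1,50,99],axis=0).round(0))
for z0,z1 in((48,64),(64,80)):
    q=r[(r[:,2]>z0)&(r[:,2]<z1)]
    if len(q)>10: print(z0,len(q),cv2.minAreaRect(q[:,:2].astype(np.float32)))
cv2.imwrite('pics/w4c.png',cv2.resize(p[100:400,120:520],(800,600)))
```

```text
11.775 [526.7810221  -25.37610993 124.59727782]
8212 [[473. -52.  54.]
 [505. -25.  56.]
 [542.   2.  58.]]
48 8150 ((508.00048828125, -25.031715393066406), (70.5210189819336, 56.13511276245117), 0.11837506294250488)
```

The tin now lies on its side: top face at z 56, x from 473 to 543, mouth towards the robot. I'll repeat the move at its closed end.

>>> step_arm(series=[14.7,0,-40,0,0,0,0,-40,0,0,0,0,-10.6,0,0,0,0,0,0,0.5,0,0,0,0,0.5,0,0,0,0,0.5,0,0,0,0,0.5,0,0,0,0,0.5,0,0,10,0,0.5,0,0,15,0,0.5,0,0,15,0,0.5,0,0,15,0,0.5,0,0,0,0,0.5,0,0,0,0,0.5])

```text
clock: 13.58
eef_pos: [541.7, -25.3, 86.8]
eef_rot: [3.142, -0.001, -3.141]
wrist_force: [-0.0, -0.4, -2.3]
finger_gap: 56.2
finger_force: 3.0
```

```bash
python3 tin.py s4
```

```text
13.575 [541.7 -25.3  86.8] [-0.  -0.4 -2.3] 56.18653018142635
213 174
```

View pics/s4.png

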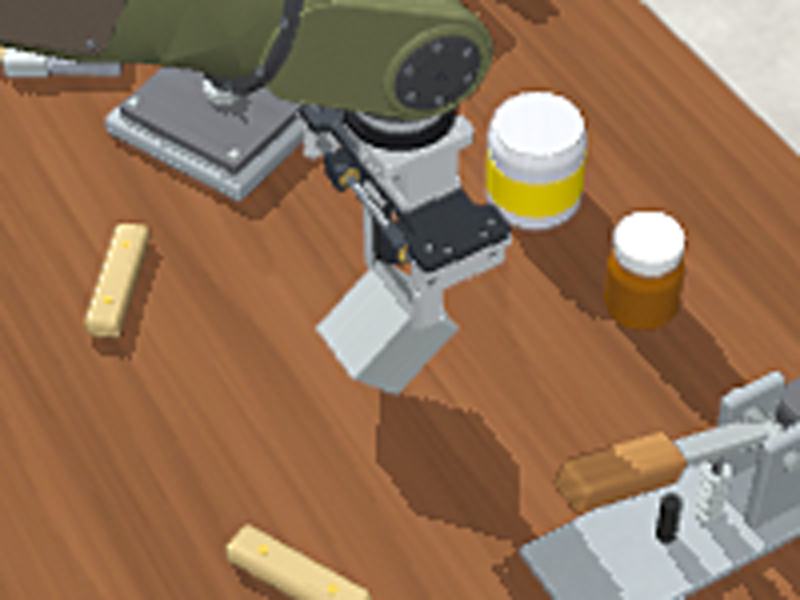

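>>> step_arm(series=[0,0,-12,0,0.5,0,0,-11,0,0.5,-8,0,0,0,0.5,-8,0,0,0,0.5,-8,0,-1,0,0.5,-8,0,-2,0,0.5,-8,0,-3,0,0.5,-8,0,-4,0,0.5,-8,0,-4,0,0.5,-6,0,-3,0,0.5,0,0,0,0,0.5,0,0,0,0,0,0,0,0,0,0,0,0,0,0,0,0,0,30,0,0,30,0,45,0,0,20,0,0,0,0])

```text
clock: 15.75
eef_pos: [532.5, -25.5, 125.7]
eef_rot: [-3.141, 0.006, -3.141]
wrist_force: [-0.5, -0.2, -0.8]
finger_gap: 93.9
finger_force: 0.0
```

Run:
```python
from h import *
s=manip.read_state(); print(s['clock'],s['eef_pos'])
p,d,i=shot('wrist','w5'); w=cloud(d,i); r=w.reshape(-1,3)
r=r[(r[:,2]>8)&(r[:,2]<85)&(abs(r[:,0]-500)<120)&(abs(r[:,1]+25)<50)]; print(len(r),np.percentile(r,[1,50,99],axis=0).round(0))
for z0,z1 in((48,64),(64,80)):
    q=r[(r[:,2]>z0)&(r[:,2]<z1)]
    if len(q)>10: print(z0,len(q),cv2.minAreaRect(q[:,:2].astype(np.float32)))
```

```text
15.75 [532.45465375 -25.53288503 125.66329653]
8058 [[462. -52.  33.]
 [487. -25.  70.]
 [517.   2.  72.]]
48 151 ((461.9276428222656, -25.253387451171875), (55.6325569152832, 0.17983826994895935), 89.99884033203125)
64 7735 ((490.0556335449219, -25.10285758972168), (56.05490493774414, 56.23507308959961), 0.03439606353640556)
```

The top at z 70 is filled in all over and 56 × 56, so the tin stands mouth down at (490, -25). I'll grip it centrally and firmly, then carry it to above the nest at about (549, 299).

>>> step_arm(series=[-20,0,-20,0,0,-21,0,-40,0,0,0,0,-40,0,0,0,0,-8,0,0,0,0,0,0,0.5,0,0,0,0,0.5,0,0,0,0,0.5,0,0,0,0,0.5,0,0,0,0,0.5,0,0,20,0,0.5,0,0,30,0,0.5,0,0,30,0,0.5,0,0,0,0,0.5], squeeze=15)

```text
clock: 17.42
eef_pos: [489.8, -25.5, 95.5]
eef_rot: [-3.141, 0.003, -3.141]
wrist_force: [0.5, 1.0, -2.9]
finger_gap: 55.9
finger_force: 15.0
```

>>> step_arm(series=[3.9,21.6,0,0,0.5,3.9,21.6,0,0,0.5,3.9,21.6,0,0,0.5,3.9,21.6,0,0,0.5,3.9,21.6,0,0,0.5,3.9,21.6,0,0,0.5,3.9,21.6,0,0,0.5,3.9,21.6,0,0,0.5,3.9,21.6,0,0,0.5,3.9,21.6,0,0,0.5,3.9,21.6,0,0,0.5,3.9,21.6,0,0,0.5,3.9,21.6,0,0,0.5,3.9,21.6,0,0,0.5,3.9,21.6,0,0,0.5,0,0,0,0,0.5,0,0,0,0,0.5])

```text
clock: 19.55
eef_pos: [547.3, 298.5, 93.9]
eef_rot: [-3.141, -0.0, -3.141]
wrist_force: [1.0, -0.7, -2.5]
finger_gap: 56.2
finger_force: 15.0
```

Run:
```python
from h import *
s=manip.read_state(); print(s['clock'],s['eef_pos'],s['finger_gap'])
p,d,i=shot('wrist','w6'); w=cloud(d,i); r=w.reshape(-1,3); e=s['eef_pos']
t=r[(abs(r[:,0]-e[0])<50)&(abs(r[:,1]-e[1])<27)&(r[:,2]>135)&(r[:,2]<165)]; print(len(t),np.percentile(t,[1,25,50,75,99],axis=0).round(1))
q=r[(abs(r[:,0]-548)<110)&(abs(r[:,1]-299)<110)&(r[:,2]>25)&(r[:,2]<35)]; print(len(q),np.percentile(q,[0,100],axis=0).round(0))
```

```text
19.55 [547.32049521 298.50613641  93.91348712] 56.163673983320244
16101 [[519.8 272.  136.3]
 [525.8 285.  148.8]
 [537.4 298.6 149.2]
 [549.9 312.  149.7]
 [562.7 325.  150.6]]
18144 [[465. 215.  25.]
 [589. 385.  34.]]
```

View pics/w6.png

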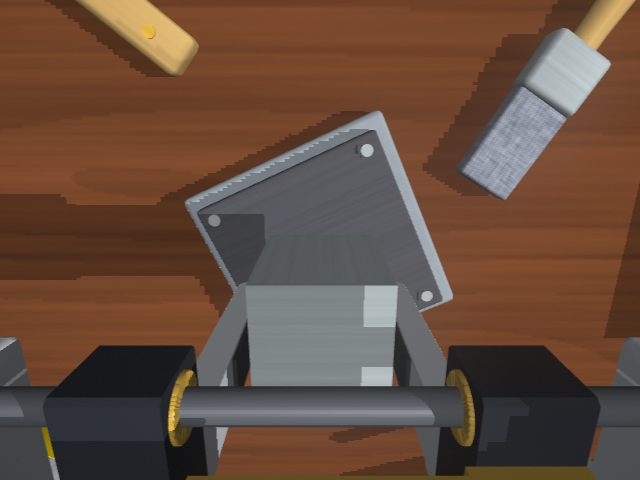

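The tin hangs upright at about (548, 298.5), its closed top face at (248–396, 285–385) in the picture, with the table below. The rim is at z 79, so I'll lower about 49 mm.

>>> step_arm(series=[1,0.5,-10,0,0.5,0,0,-12,0,0.5,0,0,-10,0,0.5,0,0,-7,0,0.5,0,0,-5,0,0.5,0,0,-3,0,0.5,0,0,0,0,0.5])

```text
clock: 20.48
eef_pos: [548.4, 299.1, 47.1]
eef_rot: [-3.142, -0.0, -3.141]
wrist_force: [-0.2, 0.0, -2.7]
finger_gap: 55.7
finger_force: 15.0
```

>>> step_arm(series=[0,0,-1.5,0,0.5,0,0,-1,0,0.5,0,0,0,0,0.5])

```text
clock: 20.85
eef_pos: [548.5, 299.1, 44.7]
eef_rot: [3.142, 0.0, -3.141]
wrist_force: [1.1, -0.9, -1.7]
finger_gap: 55.7
finger_force: 15.0
```

Near contact. I'll release the tin, rise clear and check it.

>>> step_arm(series=[0,0,0,0,0.3,0,0,0,0,0,0,0,0,0,0,0,0,0,0,0,0,0,30,0,0,0,0,50,0,0,0,0,50,0,0,0,0,20,0,0,0,0,0,0,0])

```text
clock: 21.98
eef_pos: [548.9, 299.4, 196.0]
eef_rot: [3.14, 0.002, -3.141]
wrist_force: [-0.1, -0.3, -0.2]
finger_gap: 94.1
finger_force: 0.0
```

Run:
```python
from h import *
s=manip.read_state(); print(s['clock'],s['eef_pos'],s['wrist_force'])
p,d,i=shot('wrist','w7'); w=cloud(d,i); r=w.reshape(-1,3)
q=r[(abs(r[:,0]-548)<60)&(abs(r[:,1]-299)<45)&(r[:,2]>85)&(r[:,2]<115)]; print(len(q),np.percentile(q,[1,50,99],axis=0).round(1),cv2.minAreaRect(q[:,:2].astype(np.float32)))
t=r[(abs(r[:,0]-548)<110)&(abs(r[:,1]-299)<110)&(r[:,2]>24)&(r[:,2]<36)]; print(cv2.minAreaRect(t[:,:2].astype(np.float32)))
p,d,i=shot('top','t2'); w=cloud(d,i).reshape(-1,3)
q=w[(abs(w[:,0]-548)<60)&(abs(w[:,1]-299)<45)&(w[:,2]>90)&(w[:,2]<108)]; print(len(q),q.mean(0))
# lever, from the first top picture
p,d,i=load('top0'); w=cloud(d,i); r=w.reshape(-1,3); h=cv2.cvtColor(p,cv2.COLOR_BGR2HSV).reshape(-1,3)
g=r[(h[:,1]>120)&(h[:,2]>90)&(r[:,2]>95)&(abs(r[:,0]-580)<80)&(abs(r[:,1]+252)<40)]
print(len(g),np.percentile(g,[1,50,99],axis=0).round(0)); print(cv2.minAreaRect(g[:,:2].astype(np.float32)))
for x in range(525,640,10):
    k=g[abs(g[:,0]-x)<5]
    if len(k)>3: print(x,k[:,1].min().round(),k[:,1].max().round(),k[:,2].max().round())
```

```text
21.975 [548.88959144 299.35225254 195.99287018] [-0.09183553 -0.27358457 -0.24965233]
5299 [[521.1 272.   88.1]
 [546.6 299.4 100.1]
 [576.3 326.9 101.7]] ((549.0199584960938, 299.4336853027344), (56.14591598510742, 56.30095291137695), 89.95195770263672)
((550.4122924804688, 300.32763671875), (130.29087829589844, 130.2367706298828), 24.504539489746094)
68 [531.60431964 278.73845872  98.90176538]
395 [[ 532. -265.  117.]
 [ 573. -250.  137.]
 [ 616. -236.  150.]]
((574.7448120117188, -250.86251831054688), (85.97415924072266, 29.850936889648438), 0.7602195739746094)
535 -265.0 -237.0 151.0
545 -266.0 -237.0 152.0
555 -266.0 -237.0 147.0
565 -265.0 -236.0 147.0
575 -266.0 -237.0 143.0
585 -265.0 -236.0 139.0
595 -265.0 -236.0 137.0
605 -265.0 -236.0 131.0
615 -265.0 -237.0 131.0
```

The tin stands at (549.0, 299.4) with its top at z 100, and the table centre measures (550.4, 300.3), so it is well within tolerance. Next I'll move above the lever grip at about (565, -251) with the fingers closed.

>>> step_arm(series=[1,-34.4,0,0,0.5,1,-34.4,0,0,1,1,-34.4,0,0,1,1,-34.4,0,0,1,1,-34.4,0,0,1,1,-34.4,0,0,1,1,-34.4,0,0,1,1,-34.4,0,0,1,1,-34.4,0,0,1,1,-34.4,0,0,1,1,-34.4,0,0,1,1,-34.4,0,0,1,1,-34.4,0,0,1,1,-34.4,0,0,1,1,-34.4,0,0,1,1,-34.4,0,0,1,0,0,0,0,1,0,0,0,0,1])

```text
clock: 24.32
eef_pos: [564.2, -250.7, 193.5]
eef_rot: [3.141, -0.002, -3.141]
wrist_force: [0.2, -0.9, 0.1]
finger_gap: 0.4
finger_force: 0.0
```

Run:
```python
from h import *
s=manip.read_state(); e=s['eef_pos'];print(s['clock'],e,s['finger_gap'])
p,d,i=shot('wrist','w8'); w=cloud(d,i); r=w.reshape(-1,3); h=cv2.cvtColor(p,cv2.COLOR_BGR2HSV).reshape(-1,3)
f=r[(np.abs(r[:,:2]-e[:2])<22).all(1)&(r[:,2]>e[2]-30)&(r[:,2]<e[2]+60)]; print('tip',len(f),np.percentile(f,[0,1,10,50],axis=0).round(0))
g=r[(h[:,1]>120)&(h[:,2]>70)&(r[:,2]>95)&(r[:,2]<160)&(abs(r[:,0]-580)<80)&(abs(r[:,1]+252)<40)]; print('grip',len(g),np.percentile(g,[1,50,99],axis=0).round(0))
```

```text
24.325 [ 564.18270995 -250.65523603  193.49082021] 0.3751737319427618
tip 3044 [[ 552. -263.  198.]
 [ 553. -263.  202.]
 [ 553. -260.  210.]
 [ 554. -250.  233.]]
grip 3410 [[ 530. -268.  131.]
 [ 551. -253.  142.]
 [ 581. -238.  148.]]
```

View pics/w8.png

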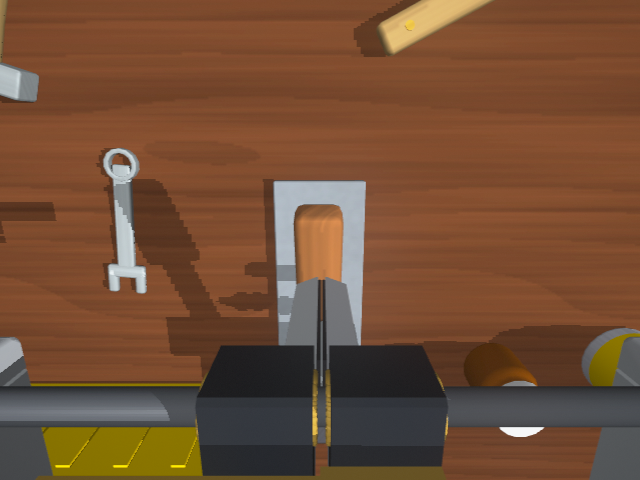

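The closed fingertips at (320,280) sit over the wooden grip (295–343, 205–280). I'll go down and feel for the contact.

>>> step_arm(series=[1,-2,-20,0,1,0,0,-20,0,1,0,0,-15,0,1,0,0,-6,0,1,0,0,-3,0,1,0,0,0,0,1])

```text
clock: 25.12
eef_pos: [565.7, -253.2, 131.2]
eef_rot: [-3.141, 0.001, -3.141]
wrist_force: [-0.5, 0.7, 2.8]
finger_gap: 0.7
finger_force: 1.4
```

>>> step_arm(series=[0,0,-3,0,1,0,0,-3,0,1,0,0,0,0,1])

```text
clock: 25.5
eef_pos: [565.4, -253.4, 124.5]
eef_rot: [-3.141, -0.0, -3.141]
wrist_force: [-1.5, -0.7, 2.6]
finger_gap: 0.5
finger_force: 1.7
```

>>> step_arm(series=[0,0,-5,0,1,0,0,-5,0,1,0,0,-5,0,1,0,0,-5,0,1,0,0,-4,0,1,0,0,0,0,1])

```text
clock: 26.25
eef_pos: [565.2, -253.3, 100.1]
eef_rot: [3.141, -0.001, -3.141]
wrist_force: [-3.7, 0.1, 6.5]
finger_gap: 0.4
finger_force: 2.7
```

```bash
cat > lev.py <<'E'
from h import *
import sys
s=manip.read_state(); print(s['clock'],s['eef_pos'],s['wrist_force'])
for n in('side','wrist','top'):
    p,d,i=shot(n,'L'+n+sys.argv[1]); w=cloud(d,i); r=w.reshape(-1,3); h=cv2.cvtColor(p,cv2.COLOR_BGR2HSV).reshape(-1,3)
    m=(h[:,1]>120)&(h[:,2]>80)&(r[:,2]>40)&(r[:,2]<160)&(abs(r[:,0]-575)<65)&(abs(r[:,1]+253)<12)
    g=r[m]; out=[]
    for x in range(522,640,9):
        k=g[abs(g[:,0]-x)<4.5]
        if len(k)>3: out.append((x,len(k),round(float(np.percentile(k[:,2],85)),1)))
    print(n,out)
E
python3 lev.py 1
```

```text
26.25 [ 565.20530547 -253.26518163  100.1460854 ] [-3.74836221  0.09348517  6.46691108]
side [(522, 9, 100.1), (531, 42, 108.9), (540, 30, 110.5), (549, 28, 109.7), (558, 14, 107.5), (567, 8, 107.9), (576, 6, 107.0), (585, 13, 107.2)]
wrist [(522, 558, 104.6), (531, 933, 107.8), (540, 821, 107.6), (549, 794, 107.2), (558, 218, 106.7), (567, 23, 125.7), (585, 13, 105.0), (594, 29, 104.6), (603, 22, 103.7), (612, 5, 103.1)]
top []
```

The lever is about 0.06 rad above level by both slope and height, so joint ≈ 0.24. I need about 8 mm more.

>>> step_arm(series=[0,0,-4,0,1,0,0,-4,0,1,0,0,0,0,1,0,0,0,0,1,0,0,0,0,1,0,0,0,0,1])

```text
clock: 27.15
eef_pos: [565.2, -253.4, 92.7]
eef_rot: [3.142, -0.001, -3.141]
wrist_force: [-5.0, -0.6, 6.5]
finger_gap: 0.1
finger_force: 3.2
```

```bash
python3 lev.py 2
```

```text
27.15 [ 565.20040467 -253.35338289   92.6527058 ] [-4.98292643 -0.55010327  6.45561424]
side [(522, 14, 94.0), (531, 33, 100.7), (540, 27, 100.7), (549, 29, 101.8), (558, 15, 101.5), (567, 5, 99.1), (576, 7, 99.7), (585, 10, 100.5)]
wrist [(522, 573, 96.0), (531, 908, 98.6), (540, 840, 98.8), (549, 804, 98.8), (558, 224, 98.6), (567, 16, 118.0), (585, 14, 98.9), (594, 27, 98.8), (603, 20, 98.9), (612, 5, 97.9)]
top []
```

The lever is level: its top face is flat at z 98.8. I'll hold a little longer and hand in.

>>> step_arm(series=[0,0,0,0,1,0,0,0,0,1,0,0,0,0,1,0,0,0,0,1])

```text
clock: 27.8
eef_pos: [565.2, -253.3, 92.6]
eef_rot: [3.142, -0.001, -3.141]
wrist_force: [-5.3, -0.5, 7.2]
finger_gap: 0.6
finger_force: 3.2
```

Run:
```python
from h import *
s=manip.read_state(); print(s['clock'],s['eef_pos'],s['wrist_force'])
print(manip.sign_off())
```

```text
27.8 [ 565.19346501 -253.32388611   92.63388047] [-5.29331123 -0.53931928  7.2229116 ]
the job is handed in; nothing more can be done
None
```

I handed the job in at 27.8 s with the tin standing mouth down over the nest, about 2 mm off centre and let go, and the fingers holding the lever level with about 7 N; sign-off returned no verdict.

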